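# Swap two jars in the covered spice rack

### The arm

A 6-joint arm with a two-finger parallel gripper is mounted at the origin on a cart in front of the work surface, level with it; the furniture and walls round the work are solid. World frame = base frame: x ahead of the robot, y to its left, z up, the work surface at z = 0. Lengths are in m, angles in rad, forces in N, time in s.
With the tool pointing down it reaches from about 0.275 to 0.725 m from the base axis. Payload 5.6 kg.
Tool frame: the origin (TCP) lies midway between the tips of the shut fingers; the grasp point (between the pads) lies 19 mm behind it (grip_point_offset is the distance from the TCP to the grasp point, in m); z points along the fingers, x is the direction in which the jaws open and shut, and the axes are right-handed (so a half turn about z gives the same grasp; the last joint's range is limited). The gripper opens to 85 mm and grips with 20 to 120 N. Pads are 22 mm wide; open, the fingers measure 114 mm over their backs; the gripper's body (76 mm by 85 mm) begins 54 mm behind the grasp point. The pads swing forward as they close: fully open they stand 13 mm farther back than shut.
Start: joints at [-0.938, 0.255, 0.108, 0, -1.424, -0.285], TCP at [0.187, -0.517, 0.208] pointing down, gripper open.
Joint ranges: [-2.95, 2.95], [-1.21, 1.97], [-1.09, 1.5], [-2.87, 1.71], [-2.94, -0.07], [-3.05, 3.05]. Speed limits (rad/s): [2.57, 2.57, 3.14, 3.14, 3.14, 3.14].

### API

Orientations are given as a rotation vector (axis times angle).
In Python, from bench import get_obs, camera, camera_params, finish_job, search_frame, outline_of, grip_point_offset gives the robot as it stands.
- The arm moves only by the tool send_rows, never from a script. Its argument "rows" is a list of rows, each an object with "gripper": the closure, from 0 (fully open) to 1 (shut); "offset": the shift along the tool's x, y, z in m, a list of three; "rotation": the turn, a rotation vector about the tool's x, y, z in degrees, a list of three. In form: [{"gripper": gripper, "offset": [dx, dy, dz], "rotation": [ax, ay, az]}, ...]. A call has 1 to 8 rows; each row shifts and turns the commanded pose from where the row before left it, along the tool's axes as they then stand; what a row does not reach is not made up. A row lasts 1/12 s, in which the tool goes at most 41.7 mm and 7.16 degrees, less where a joint would pass 70% of its speed; a pose out of reach is approached as far as the arm can. A call is refused whole if a number of a shift passes 0.0417 or a number of a turn 7.16, either way. A call with a gripper value outside its range is refused whole. The fingers move at their own pace and stop on an object; "newtons" is the grip in N (left out, the last holds). Time passes only in rows, so rows that do not move let the fingers close. It gives the time, the measured TCP pose, the force and the opening at its end, in the units of the state.
- get_obs(): the state, without advancing time (a new reading comes with each control period).
- camera(name): name is "scene" or "top" or "wrist"; returns the picture (480x640x3 uint8, red, green, blue); there is no depth.
- camera_params(name): a dict with "fx", "fy", "cx", "cy" (pixels), "rvec" (rotation vector, rad) and "tvec" (3), from world to camera coordinates, as OpenCV has them; the wrist camera has in their place "tool_from_camera" (4x4, takes a point from camera to tool coordinates, whose origin is the TCP and whose axes are the tool frame's). Camera axes: x right, y down, z forward; pixel columns grow to the right and rows downward; lengths in m; the calibration is good to about 2 mm. A picture is of the moment at which its call begins: read the wrist's pose just before it. camera_params takes no time and is no camera call.
- finish_job(): hands the job in, once; it reports no verdict.
Trained networks look in the newest picture that a camera, given by its name, has taken for a name from the list of things; names that differ only in an ending like _2 or _b are one class to them, and where a whole thing is asked for, a point or a joint stands for the part that bears it (a point fixed in the world has none). Each returns a list of dicts, best first, with "p" (0 to 1); they miss things now and then, are a little off and sometimes report something else, mostly with a low value. They report only what shows in the picture. A call takes as long as a camera call.
- search_frame(camera, thing): "box" ([centre column, centre row, width, height] as shares, 0 to 1, of the picture: columns of its width, rows of its height, round what is visible of it).
- outline_of(camera, thing): "region" (480x640 bool, what is visible of it) and "box" ([centre column, centre row, width, height] as shares, 0 to 1, of the picture: columns of its width, rows of its height, round what is visible of it).
The state is a dict: "clock": time; "qpos": joint angles; "dq": joint speeds; "joint_efforts": joint torques, N m; "eef_pos": TCP position; "tcp_rot": TCP orientation; "contact_force": force on the tool from outside, world axes, zero at the start; "moment": the same for the moment, N m; "grip_width": opening from 0.0 (shut) to 1.0 (fully open).
Only numpy, scipy, OpenCV 4.12 (cv2) and the standard library are available. Lean on these libraries where they do the work, as an engineer would, in place of code of your own. Each camera call takes 0.05 s, during which the arm holds its last target. There are 200 camera calls.

### The job

The salt shaker and the tall spice jar are in each other's bays of the covered spice rack: slide the clear guard open, swap the two so that each stands upright where the other stood, and slide the guard fully shut again. Leave the shorter spice jar standing in its own bay, never tip any of the three over, and do not disturb the spoon or the other things on the worktop.

Things in the scene. Friction and masses are not known exactly. Their poses are not given: they have to be found in the camera images.
- rack: Fixed wooden spice rack, 100 mm (x) by 420 mm (y); origin under its centre on the worktop, x away from the robot, y to the left, turned a little. Floor 10 mm above the worktop. Right half (y < 0): three bays in a row; left half: spoon tray, over which the guard slides. Low track ribs front and back, tops at 20 mm. Upright end panel at the right end (y -204 to -210 mm), top at 124 mm.
- bay0 (a point): Middle of the floor of the left bay, 42 mm right (-y) of the rack's origin, 10 mm above the worktop. Each bay is 59 mm along the rack and about 77 mm across between the guard's panes, with 11 mm high dividers between the bays (63 mm pitch).
- bay1 (a point): Middle of the floor of the middle bay, 105 mm right of the rack's origin; as bay0.
- bay2 (a point): Middle of the floor of the right bay, 168 mm right of the rack's origin; as bay0.
- guard (a joint): Sliding clear plastic guard with white edge trims (tunnel of front, top and back panes, 192 mm along the rack, 85 mm across, top face 127 mm above the worktop). 0 = fully shut over the three bays, against the right end panel; grows as it slides left (the rack's +y), in m; 0.212 = fully open, all bays free. Needs about 1 to 2 N.
- knob (a point): Middle of the grip of the guard's round steel knob, on the middle of its top: 28 mm diameter, 22 mm tall, from 138 to 160 mm above the worktop; this point is 149 mm above it. It moves with the guard.
- salt_shaker: Salt shaker, clear body with a domed grey cap, 44 mm diameter, 90 mm tall (body straight up to 66 mm, dome narrower above 74 mm); origin at the centre of its underside, z up. Stands in one of the bays.
- tall_jar: Tall spice jar with a flat red lid, 45 mm diameter, 109 mm tall; origin at the centre of its underside, z up. Stands in one of the bays.
- short_jar: Shorter spice jar with a flat green lid, 45 mm diameter, 97 mm tall; origin at the centre of its underside, z up. Stands in the remaining bay and stays there.
- pepper_mill: Dark wooden pepper mill, 58 mm diameter, 170 mm tall, behind the rack; origin at the centre of its underside. Leave alone.
- beaker: Clear drinking beaker with lid, 70 mm diameter, 144 mm tall, behind the rack; origin at the centre of its underside. Leave alone.
- tin_tuna: Low round tin, 86 mm diameter, 40 mm tall, behind the rack's left half; origin at the centre of its underside. Leave alone.
- tin_beans: Round tin, 75 mm diameter, 58 mm tall, on the strip of worktop (90 to 150 mm wide) between the rack and the worktop's front edge; origin at the centre of its underside. Leave alone.
- mug: Dark stoneware mug, 92 mm wide, 121 mm with its handle, 94 mm tall, beyond the left end of the rack; origin at the middle of its underside, all of it within 62 mm of the origin. Leave alone.
- teaspoon: Teaspoon, 130 mm long, lying along the rack in the spoon tray; origin under its middle. Leave alone.

How it is judged:
On the way, in this order (a step that is already met when the one before it is completed fails the run):
1. the guard is slid open by more than 120 mm (value of joint guard above 0.12 m), for 0.1 s.
2. the salt shaker and the tall jar each stand upright in a bay other than their own (((horizontal distance between salt_shaker and bay0 below 0.02 m and z of salt_shaker in the frame of bay0 below 0.006 m) or (horizontal distance between salt_shaker and bay1 below 0.02 m and z of salt_shaker in the frame of bay1 below 0.006 m) or (horizontal distance between salt_shaker and bay2 below 0.02 m and z of salt_shaker in the frame of bay2 below 0.006 m)) and angle between each of salt_shaker, tall_jar's own z axis and vertical below 0.1 rad and ((horizontal distance between tall_jar and bay0 below 0.02 m and z of tall_jar in the frame of bay0 below 0.006 m) or (horizontal distance between tall_jar and bay1 below 0.02 m and z of tall_jar in the frame of bay1 below 0.006 m) or (horizontal distance between tall_jar and bay2 below 0.02 m and z of tall_jar in the frame of bay2 below 0.006 m)) and distance of each of salt_shaker, tall_jar from where it was at the start of the episode above 0.04 m), for 0.2 s.
At the end, for the whole second after the job is handed in: Salt shaker and tall jar stand upright (0.1 rad) on the floor of a bay, within 20 mm of its middle and over 40 mm from their start; the shorter jar stands in its bay within 20 mm of its start (so the two have exchanged bays); all are at rest; the guard is shut to within 8 mm (all of step 2 and ((horizontal distance between short_jar and bay0 below 0.02 m and z of short_jar in the frame of bay0 below 0.006 m) or (horizontal distance between short_jar and bay1 below 0.02 m and z of short_jar in the frame of bay1 below 0.006 m) or (horizontal distance between short_jar and bay2 below 0.02 m and z of short_jar in the frame of bay2 below 0.006 m)) and angle between short_jar's own z axis and vertical below 0.1 rad and distance of short_jar from where it was at the start of the episode below 0.02 m and value of joint guard below 0.008 m and linear speed of each of salt_shaker, tall_jar, short_jar below 0.02 m/s); the robot touches nothing.
It fails at once if one of the three jars is tipped over (beyond 0.8 rad) (angle between any of salt_shaker, tall_jar, short_jar's own z axis and vertical above 0.8 rad).
It fails at once if a bystander (mill, beaker, tins, mug, teaspoon) is moved by more than 20 mm (distance of any of pepper_mill, beaker, tin_tuna, tin_beans, mug, teaspoon from where it was at the start of the episode above 0.02 m).
It also fails if it takes over 72 s, if anything falls off the work surface, if the arm or the gripper's body presses on something with over 40 N, if the wrist force passes 120 N, or if a joint passes its speed limit or range.

## Working session

There is one attempt and no reset: what is moved stays moved. The work goes in short steps, Python scripts to look and compute and a tool call to move; the robot and the scene stay as the last step left them, time stands still between calls to the robot, and variables do not carry over. Pictures are saved under pics/ and viewed, about 8 in all and at most 12, crops included, and the job is handed in when it is done.

Besides the shell and the picture viewer there is one more tool, called after "Request:" as name(argument=value, ...) on one line, values as JSON. send_rows: Moves the arm, as the interface text tells. Its arguments: {"type":"object","properties":{"rows":{"type":"array"},"newtons":{"type":"number"}},"required":["rows"]}

```bash
mkdir -p pics; ls; cat > h.py <<'E'
import numpy as np, cv2
from scipy.spatial.transform import Rotation as R
from bench import *
def P(n):
    p=camera_params(n); return p
def ray(n,u,v,z):
    p=camera_params(n)
    if n=="wrist":
        o=get_obs(); T=np.array(p["tool_from_camera"]); Rw=R.from_rotvec(o["tcp_rot"]).as_matrix()
        d=Rw@T[:3,:3]@[(u-p["cx"])/p["fx"],(v-p["cy"])/p["fy"],1]; c=np.array(o["eef_pos"])+Rw@T[:3,3]
    else:
        M=R.from_rotvec(p["rvec"]).as_matrix(); c=-M.T@np.array(p["tvec"]); d=M.T@[(u-p["cx"])/p["fx"],(v-p["cy"])/p["fy"],1]
    return c+d*(z-c[2])/d[2]
def save(n,f):
    im=camera(n); cv2.imwrite("pics/"+f,im[:,:,::-1]); return im
E
python3 - <<'E'
from h import *
o=get_obs(); print({k:np.round(v,3) for k,v in o.items()}, grip_point_offset)
a=save("top","top0.png"); b=save("scene","scene0.png")
for n in ("top","scene"):
  p=camera_params(n); M=R.from_rotvec(p["rvec"]).as_matrix(); print(n,p["fx"],-M.T@np.array(p["tvec"]))
  for t in "rack guard knob salt_shaker tall_jar short_jar pepper_mill beaker tin_tuna tin_beans mug teaspoon".split():
    r=search_frame(n,t)
    print(t,[(round(x["p"],2),np.round(np.array(x["box"])*[640,480,640,480]).astype(int).tolist()) for x in r[:2]])
E
```

```text
pics
{'clock': np.float64(0.0), 'qpos': array([-9.380e-01,  2.560e-01,  1.070e-01, -1.000e-03, -1.424e+00,
       -2.850e-01]), 'dq': array([ 0.001, -0.001, -0.001, -0.001,  0.   , -0.001]), 'joint_efforts': array([ 1.0000e-03, -3.8662e+01,  2.3794e+01,  5.3650e+00, -6.0000e-03,
        0.0000e+00]), 'eef_pos': array([ 0.187, -0.517,  0.207]), 'tcp_rot': array([-1.803e+00, -2.571e+00, -2.000e-03]), 'contact_force': array([ 0.219,  0.506, -0.601]), 'moment': array([ 0.014, -0.062,  0.045]), 'grip_width': np.float64(0.996)} 0.0187
top 471.76637358747223 [ 0.45247519 -0.02132432  0.99983593]
rack [(0.95, [351, 287, 223, 118])]
guard [(0.55, [382, 298, 111, 78])]
knob [(0.81, [385, 299, 111, 79])]
salt_shaker []
tall_jar []
short_jar [(0.67, [434, 317, 12, 16])]
pepper_mill [(0.65, [459, 259, 49, 34])]
beaker []
tin_tuna [(0.9, [285, 203, 41, 47])]
tin_beans [(0.71, [380, 354, 38, 43]), (0.68, [284, 205, 47, 43])]
mug [(0.76, [219, 190, 55, 47])]
teaspoon [(0.84, [304, 265, 61, 26])]
scene 595.5393554490404 [-0.3479036  -0.01589279  1.0290948 ]
rack [(0.59, [341, 303, 200, 95])]
guard [(0.57, [390, 297, 69, 75])]
knob [(0.69, [391, 296, 69, 78])]
salt_shaker []
tall_jar [(0.25, [231, 223, 46, 45])]
short_jar [(0.75, [420, 308, 15, 42])]
pepper_mill [(0.6, [439, 291, 29, 10])]
beaker []
tin_tuna []
tin_beans [(0.71, [371, 346, 38, 47])]
mug [(0.87, [230, 223, 44, 47]), (0.39, [345, 303, 197, 89])]
teaspoon [(0.46, [422, 308, 19, 40])]
```

```bash
python3 - <<'E'
import cv2
a=cv2.imread("pics/top0.png")[150:400,180:520]; cv2.imwrite("pics/t0c.png",cv2.resize(a,None,fx=2.35,fy=2.35,interpolation=3))
a=cv2.imread("pics/scene0.png"); cv2.imwrite("pics/s0c.png",cv2.resize(a[180:400,180:500],None,fx=2.5,fy=2.5,interpolation=3))
E
```

```text
(no output)
```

View pics/t0c.png

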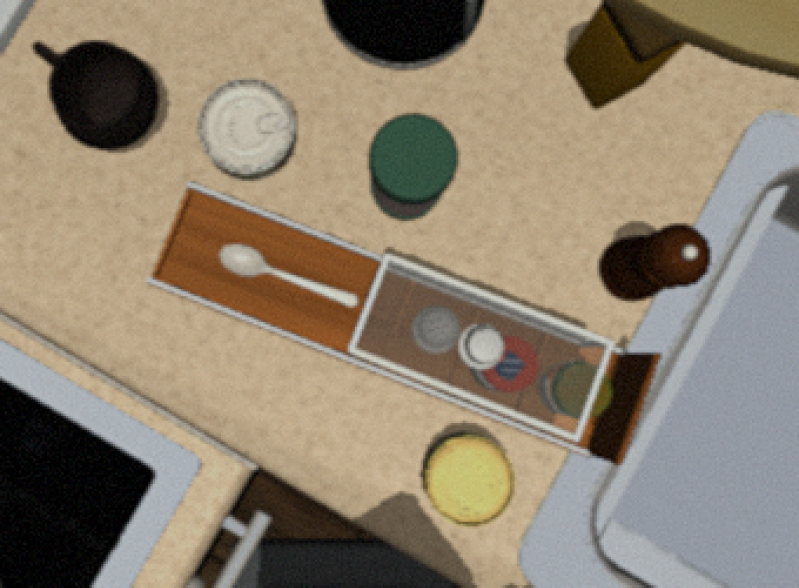

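View pics/s0c.png

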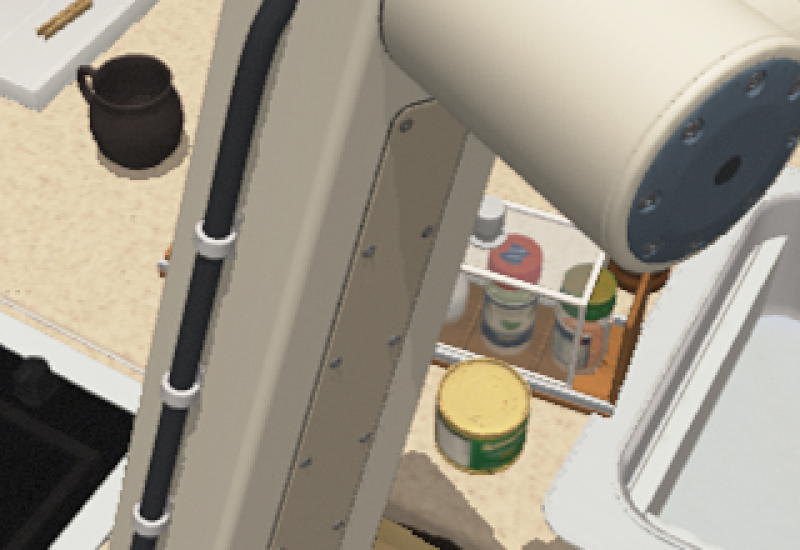

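Bays from left to right hold the salt shaker (436,328), the tall red jar (508,362) and the short green jar (583,388) in the top crop. The knob is at (485,345), the guard corners are clear, and the tin of beans is in front at (468,478). Next I'll fit the rack pose.

```bash
python3 - <<'E'
from h import *
from scipy.optimize import least_squares
f=lambda u,v,z: ray("top",180+u/2.35,150+v/2.35,z)[:2]
obs=np.array([f(387,255,.127),f(613,345,.127),f(580,438,.127),f(350,350,.127)])
mod=np.array([[.0425,-.012],[.0425,-.204],[-.0425,-.204],[-.0425,-.012]])
def tr(p,m): c,s=np.cos(p[2]),np.sin(p[2]); return m@np.array([[c,s],[-s,c]])+p[:2]
r=least_squares(lambda p:(tr(p,mod)-obs).ravel(),[.4,0,-.3]); print("rack",r.x, np.degrees(r.x[2]),"res mm",r.fun*1e3)
p=r.x
inv=lambda q:(lambda d:np.array([[np.cos(p[2]),np.sin(p[2])],[-np.sin(p[2]),np.cos(p[2])]])@d)(np.array(q)-p[:2])
for n,u,v,z in [("backleft",190,183,.02),("frontleft",153,280,.02),("knob",487,345,.16),("salt",436,328,.1),("tall",508,362,.119),("short",583,388,.107),("mill",690,250,.17),("beaker",413,158,.144),("tuna",248,128,.04),("beans",468,478,.058),("mug",105,95,.09),("edge",255,468,0),("edge2",100,375,0),("edge3",360,530,0)]:
    q=f(u,v,z); print(n,np.round(q,3),"rack mm",np.round(inv(q)*1e3))
for n,y in [("bay0",-.042),("bay1",-.105),("bay2",-.168),("knob",-.108),("knobopen",.104)]: q=tr(p,np.array([0,y]));print(n,np.round(q,4),np.hypot(*q))
o=get_obs(); print(R.from_rotvec(o["tcp_rot"]).as_matrix().round(3)); print(np.round(camera_params("wrist")["tool_from_camera"],3))
E
```

```text
rack [ 0.50511647 -0.01988406 -0.37224654] -21.328155881919653 res mm [ 2.67967661  0.35065799  3.45301177 -2.89841066 -4.28968357  0.58180079
 -1.84300481  1.96595188]
backleft [0.613 0.126] rack mm [ 47. 175.]
frontleft [0.526 0.158] rack mm [-45. 173.]
knob [ 0.466 -0.121] rack mm [   1. -108.]
salt [ 0.481 -0.087] rack mm [  2. -71.]
tall [ 0.454 -0.142] rack mm [  -3. -132.]
short [ 0.433 -0.202] rack mm [  -0. -196.]
mill [ 0.537 -0.272] rack mm [ 121. -223.]
beaker [ 0.612 -0.067] rack mm [117.  -5.]
tuna [0.659 0.073] rack mm [110. 142.]
beans [ 0.358 -0.115] rack mm [-102. -142.]
mug [0.677 0.189] rack mm [ 84. 257.]
edge [0.36  0.067] rack mm [-166.   29.]
edge2 [0.442 0.208] rack mm [-141.  189.]
edge3 [ 0.307 -0.026] rack mm [-182.  -77.]
bay0 [ 0.4898 -0.059 ] 0.493381996675543
bay1 [ 0.4669 -0.1177] 0.4815313644171613
bay2 [ 0.444  -0.1764] 0.47776261384851004
knob [ 0.4658 -0.1205] 0.4811655597430859
knobopen [0.5429 0.077 ] 0.5483741432570493
[[-0.341  0.94  -0.   ]
 [ 0.94   0.341 -0.   ]
 [ 0.    -0.    -1.   ]]
[[ 1.    -0.    -0.001 -0.   ]
 [ 0.001  0.965  0.264 -0.067]
 [ 0.001 -0.264  0.965 -0.166]
 [ 0.     0.     0.     1.   ]]
```

```bash
cat >> h.py <<'E'
A=np.radians(-21.3); P0=np.array([.4946,-.0469])   # rack pose (refined later)
def w(x,y):  # rack mm -> world
    c,s=np.cos(A),np.sin(A); return P0+np.array([c*x-s*y,s*x+c*y])/1000
def rk(q): c,s=np.cos(A),np.sin(A); return np.array([[c,s],[-s,c]])@(np.array(q[:2])-P0)*1000
def plan(tgt,yaw=None,n=8,nrot=None):
    """straight move to tgt(world xyz), tool x at world angle yaw deg (tool down)"""
    o=get_obs(); M=R.from_rotvec(o["tcp_rot"]).as_matrix(); d=(np.array(tgt)-o["eef_pos"])
    y0=np.degrees(np.arctan2(M[1,0],M[0,0])); dy=0 if yaw is None else (yaw-y0+180)%360-180
    nrot=nrot or n
    for i in range(n):
        k=min(i,nrot); y=np.radians(y0+dy*k/nrot); ex=np.array([np.cos(y),np.sin(y),0]); ey=np.array([np.sin(y),-np.cos(y),0])
        s=d/n; print([round(s@ex,4),round(s@ey,4),round(-s[2],4)], round(-dy/nrot if i<nrot else 0,2))
    print("yaw",round(y0,2),"dy",round(dy,2),"tilt",np.round(M[:,2],3),"d",np.round(d*1e3,1))
E
python3 - <<'E'
from h import *
plan([.466,-.121,.23],158.7,16,8)
E
```

```text
[np.float64(0.0173), np.float64(0.0248), np.float64(-0.0014)] -6.1
[np.float64(0.0146), np.float64(0.0265), np.float64(-0.0014)] -6.1
[np.float64(0.0117), np.float64(0.0279), np.float64(-0.0014)] -6.1
[np.float64(0.0087), np.float64(0.029), np.float64(-0.0014)] -6.1
[np.float64(0.0055), np.float64(0.0297), np.float64(-0.0014)] -6.1
[np.float64(0.0024), np.float64(0.0302), np.float64(-0.0014)] -6.1
[np.float64(-0.0009), np.float64(0.0302), np.float64(-0.0014)] -6.1
[np.float64(-0.0041), np.float64(0.03), np.float64(-0.0014)] -6.1
[np.float64(-0.0072), np.float64(0.0294), np.float64(-0.0014)] 0
[np.float64(-0.0072), np.float64(0.0294), np.float64(-0.0014)] 0
[np.float64(-0.0072), np.float64(0.0294), np.float64(-0.0014)] 0
[np.float64(-0.0072), np.float64(0.0294), np.float64(-0.0014)] 0
[np.float64(-0.0072), np.float64(0.0294), np.float64(-0.0014)] 0
[np.float64(-0.0072), np.float64(0.0294), np.float64(-0.0014)] 0
[np.float64(-0.0072), np.float64(0.0294), np.float64(-0.0014)] 0
[np.float64(-0.0072), np.float64(0.0294), np.float64(-0.0014)] 0
yaw 109.93 dy 48.77 tilt [-0. -0. -1.] d [278.5 396.1  22.2]
```

Request:
send_rows(rows=[{"gripper":0,"offset":[0.017,0.025,-0.0014],"rotation":[0,0,-6.1]},{"gripper":0,"offset":[0.0146,0.0265,-0.0014],"rotation":[0,0,-6.1]},{"gripper":0,"offset":[0.0117,0.028,-0.0014],"rotation":[0,0,-6.1]},{"gripper":0,"offset":[0.0087,0.029,-0.0014],"rotation":[0,0,-6.1]},{"gripper":0,"offset":[0.0055,0.03,-0.0014],"rotation":[0,0,-6.1]},{"gripper":0,"offset":[0.0024,0.03,-0.0014],"rotation":[0,0,-6.1]},{"gripper":0,"offset":[-0.001,0.03,-0.0014],"rotation":[0,0,-6.1]},{"gripper":0,"offset":[-0.004,0.03,-0.0014],"rotation":[0,0,-6.1]}], newtons=40)

```text
clock: 1.97
eef_pos: [0.3277, -0.3181, 0.2193]
tcp_rot: [0.572, 3.089, -0.0]
contact_force: [-0.8, -0.6, 0.2]
grip_width: 1.0
```

Request:
send_rows(rows=[{"gripper":0,"offset":[-0.0072,0.0294,-0.0014],"rotation":[0,0,0]},{"gripper":0,"offset":[-0.0072,0.0294,-0.0014],"rotation":[0,0,0]},{"gripper":0,"offset":[-0.0072,0.0294,-0.0014],"rotation":[0,0,0]},{"gripper":0,"offset":[-0.0072,0.0294,-0.0014],"rotation":[0,0,0]},{"gripper":0,"offset":[-0.0072,0.0294,-0.0014],"rotation":[0,0,0]},{"gripper":0,"offset":[-0.0072,0.0294,-0.0014],"rotation":[0,0,0]},{"gripper":0,"offset":[-0.0072,0.0294,-0.0014],"rotation":[0,0,0]},{"gripper":0,"offset":[-0.0072,0.0294,-0.0014],"rotation":[0,0,0]}])

```text
clock: 2.63
eef_pos: [0.4668, -0.1197, 0.2305]
tcp_rot: [0.579, 3.087, 0.0]
contact_force: [0.1, -0.5, 0.3]
grip_width: 0.997
```

```bash
python3 - <<'E'
from h import *
o=get_obs(); print(o["clock"],o["eef_pos"],o["contact_force"]); save("wrist","w1.png")
plan([.466,-.121,.23],158.7,1)
for t in ("knob","guard","salt_shaker","tall_jar","short_jar"):
  for r in outline_of("wrist",t)[:2]:
    b=np.array(r["box"])*[640,480,640,480]; print(t,round(r["p"],2),b.round(0))
E
```

```text
2.6333 [ 0.46675326 -0.11969624  0.23050024] [ 0.05058735 -0.49843559  0.30573525]
[np.float64(0.0016), np.float64(-0.0053), np.float64(0.0)] 0.15
yaw 158.85 dy -0.15 tilt [ 0.001  0.001 -1.   ] d [-3.4 -4.4 -0. ]
knob 0.93 [312. 227. 124. 254.]
guard 0.72 [315. 226. 120. 249.]
guard 0.21 [314. 227. 140. 380.]
tall_jar 0.38 [314. 228. 145. 373.]
short_jar 0.88 [314.  91.  52.  17.]
short_jar 0.61 [313. 229. 142. 372.]
```

View pics/w1.png

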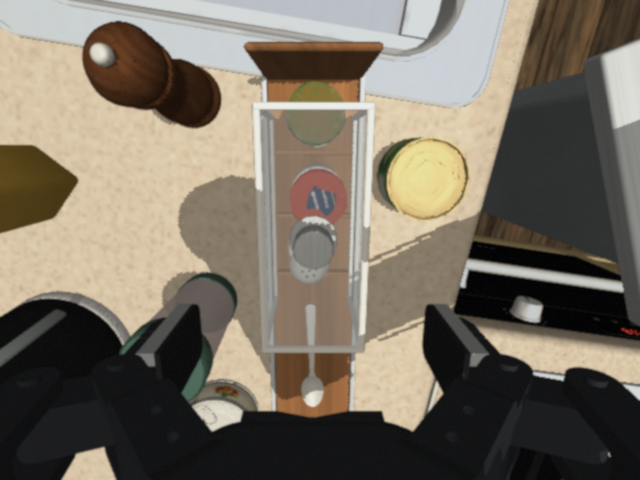

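```bash
python3 - <<'E'
from h import *
print(camera_params("wrist")["fx"])
for n,u,v,z in [("c1",254,105,.127),("c2",374,105,.127),("c3",264,350,.127),("c4",364,348,.127),("knob",316,242,.16),("tall",319,194,.119),("short",315,112,.107),("panelL",246,44,.124),("panelR",381,44,.124),("beans",427,178,.058),("saltbase",308,275,.1)]:
    q=ray("wrist",u,v,z); print(n,q.round(4),rk(q).round(1))
E
```

```text
370.77546389047023
c1 [ 0.4684 -0.2238  0.127 ] [  39.8 -174.4]
c2 [ 0.3922 -0.1941  0.127 ] [ -41.9 -174.3]
c3 [ 0.536  -0.0493  0.127 ] [39.4 12.8]
c4 [ 0.4596 -0.0214  0.127 ] [-41.9  11. ]
knob [ 0.4611 -0.1266  0.16  ] [ -2.3 -86.5]
tall [ 0.449  -0.1503  0.119 ] [  -4.9 -112.9]
short [ 0.4305 -0.206   0.107 ] [  -1.9 -171.5]
panelL [ 0.4584 -0.2609  0.124 ] [  44.  -212.6]
panelR [ 0.3751 -0.2284  0.124 ] [ -45.4 -212.5]
beans [ 0.355  -0.1208  0.058 ] [-103.2 -119.6]
saltbase [ 0.4827 -0.0876  0.1   ] [  3.7 -42.2]
```

```bash
python3 - <<'E'
from h import *
q=w(-1.2,-82.5); P0n=w(-1,-2.5); print(q,P0n)
s=open("h.py").read().replace("P0=np.array([.4946,-.0469])","P0=np.array([%.4f,%.4f])"%tuple(P0n)); open("h.py","w").write(s)
plan([*q,.133],158.7,6)
E
```

```text
[ 0.46351374 -0.12332862] [ 0.49276018 -0.04886598]
[np.float64(0.0002), np.float64(-0.0004), np.float64(0.0162)] 0.0
[np.float64(0.0002), np.float64(-0.0004), np.float64(0.0162)] 0.0
[np.float64(0.0002), np.float64(-0.0004), np.float64(0.0162)] 0.0
[np.float64(0.0002), np.float64(-0.0004), np.float64(0.0162)] 0.0
[np.float64(0.0002), np.float64(-0.0004), np.float64(0.0162)] 0.0
[np.float64(0.0002), np.float64(-0.0004), np.float64(0.0162)] 0.0
yaw 158.71 dy -0.01 tilt [-0. -0. -1.] d [ -2.2  -1.8 -97.2]
```

Request:
send_rows(rows=[{"gripper":0,"offset":[0.0003,-0.0005,0.018],"rotation":[0,0,0]},{"gripper":0,"offset":[0.0003,-0.0005,0.018],"rotation":[0,0,0]},{"gripper":0,"offset":[0.0003,-0.0005,0.018],"rotation":[0,0,0]},{"gripper":0,"offset":[0.0003,-0.0005,0.018],"rotation":[0,0,0]},{"gripper":0,"offset":[0,-0.0005,0.015],"rotation":[0,0,0]},{"gripper":0,"offset":[0,0,0.01],"rotation":[0,0,0]},{"gripper":1,"offset":[0,0,0],"rotation":[0,0,0]},{"gripper":1,"offset":[0,0,0],"rotation":[0,0,0]}], newtons=40)

```text
clock: 3.6
eef_pos: [0.4635, -0.1239, 0.1333]
tcp_rot: [-0.582, -3.087, 0.001]
contact_force: [-0.0, -0.1, 0.8]
grip_width: 0.75
```

Request:
send_rows(rows=[{"gripper":1,"offset":[0,0,0],"rotation":[0,0,0]},{"gripper":1,"offset":[0,0,0],"rotation":[0,0,0]},{"gripper":1,"offset":[0,0,0],"rotation":[0,0,0]},{"gripper":1,"offset":[0,0,0],"rotation":[0,0,0]}])

```text
clock: 3.93
eef_pos: [0.4648, -0.1233, 0.1344]
tcp_rot: [0.579, 3.085, -0.0]
contact_force: [-0.6, -0.5, 4.0]
grip_width: 0.283
```

Request:
send_rows(rows=[{"gripper":1,"offset":[0,0.01,0],"rotation":[0,0,0]},{"gripper":1,"offset":[0,0.02,0],"rotation":[0,0,0]},{"gripper":1,"offset":[0,0.025,0],"rotation":[0,0,0]},{"gripper":1,"offset":[0,0.025,0],"rotation":[0,0,0]},{"gripper":1,"offset":[0,0.025,0],"rotation":[0,0,0]},{"gripper":1,"offset":[0,0.025,0],"rotation":[0,0,0]},{"gripper":1,"offset":[0,0.025,0],"rotation":[0,0,0]},{"gripper":1,"offset":[0,0.015,0],"rotation":[0,0,0]}])

```text
clock: 4.6
eef_pos: [0.5276, 0.0374, 0.1344]
tcp_rot: [0.577, 3.085, 0.0]
contact_force: [1.6, -2.8, 5.0]
grip_width: 0.282
```

Request:
send_rows(rows=[{"gripper":1,"offset":[0,0.006,0],"rotation":[0,0,0]},{"gripper":1,"offset":[0,0.003,0],"rotation":[0,0,0]},{"gripper":1,"offset":[0,0,0],"rotation":[0,0,0]}])

```text
clock: 4.85
eef_pos: [0.5308, 0.0452, 0.1344]
tcp_rot: [0.577, 3.085, 0.002]
contact_force: [1.0, 0.2, 4.9]
grip_width: 0.282
```

```bash
python3 - <<'E'
from h import *
o=get_obs(); print(o["clock"],o["eef_pos"],o["contact_force"],rk(o["eef_pos"])); save("wrist","w2.png")
E
```

```text
4.85 [0.53077505 0.04523958 0.13443645] [1.04140338 0.21414752 4.8658285 ] [  1.18470675 101.50350098]
```

View pics/w2.png

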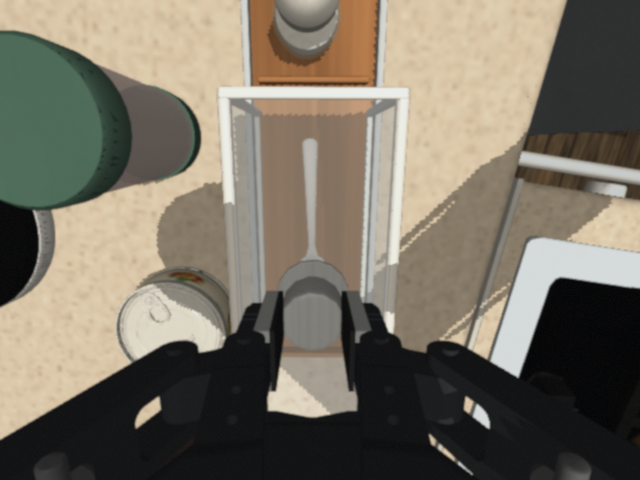

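Request:
send_rows(rows=[{"gripper":0,"offset":[0,0,0],"rotation":[0,0,0]},{"gripper":0,"offset":[0,0,0],"rotation":[0,0,0]},{"gripper":0,"offset":[0,0,0],"rotation":[0,0,0]},{"gripper":0,"offset":[0,0,-0.015],"rotation":[0,0,0]},{"gripper":0,"offset":[0,0,-0.025],"rotation":[0,0,0]},{"gripper":0,"offset":[0,0,-0.025],"rotation":[0,0,0]},{"gripper":0,"offset":[0,-0.015,-0.015],"rotation":[0,0,0]},{"gripper":0,"offset":[0,-0.03,0],"rotation":[0,0,0]}])

```text
clock: 5.57
eef_pos: [0.5147, 0.003, 0.2161]
tcp_rot: [0.575, 3.084, 0.003]
contact_force: [0.8, -0.6, -0.5]
grip_width: 1.0
```

Request:
send_rows(rows=[{"gripper":0,"offset":[0,-0.03,0],"rotation":[0,0,0]},{"gripper":0,"offset":[0,-0.03,0],"rotation":[0,0,0]},{"gripper":0,"offset":[0,-0.03,0],"rotation":[0,0,0]},{"gripper":0,"offset":[0,-0.03,0],"rotation":[0,0,0]},{"gripper":0,"offset":[0,-0.03,0],"rotation":[0,0,0]},{"gripper":0,"offset":[0,-0.012,0],"rotation":[0,0,0]},{"gripper":0,"offset":[0,0,0],"rotation":[0,0,0]}])

```text
clock: 6.15
eef_pos: [0.4526, -0.151, 0.213]
tcp_rot: [-0.585, -3.086, 0.0]
contact_force: [0.1, 0.2, -0.1]
grip_width: 0.998
```

```bash
python3 - <<'E'
from h import *
o=get_obs(); print(o["clock"],o["eef_pos"],o["contact_force"],rk(o["eef_pos"])); save("wrist","w3.png")
for t,z in (("salt_shaker",.1),("tall_jar",.119),("short_jar",.107)):
  for r in outline_of("wrist",t)[:2]:
    b=np.array(r["box"])*[640,480,640,480]; print(t,round(r["p"],2),b.round(0),rk(ray("wrist",b[0],b[1],z)).round(1))
E
```

```text
6.15 [ 0.45257211 -0.1509553   0.21300935] [ 0.09188164  0.22683932 -0.05441611] [  -0.40825792 -109.69685764]
salt_shaker 0.94 [305. 297.  42.  60.] [  6.  -57.4]
tall_jar 0.62 [318. 242.  61.  79.] [  -4.3 -107.7]
tall_jar 0.17 [310. 370. 109.  97.] [ 1.7 -1.7]
short_jar 0.98 [313. 162.  58.  59.] [  -0.8 -162.8]
```

View pics/w3.png

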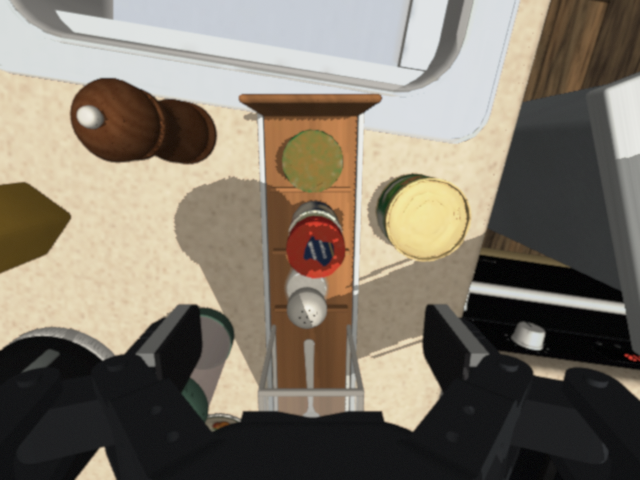

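```bash
python3 - <<'E'
from h import *
for n,u,v,z in [("tall",317,248,.119),("salt",307,310,.1),("short",312,160,.107),("panel",310,96,.124),("guardR",312,394,.127),("ribL",266,200,.02),("ribR",360,200,.02),("div12",312,188,.021),("div01",312,250,.021),("div0",312,306,.021)]:
    q=ray("wrist",u,v,z); print(n,q.round(4),rk(q).round(1))
E
```

```text
tall [ 0.4523 -0.1432  0.119 ] [  -3.5 -102.5]
salt [ 0.4804 -0.0921  0.1   ] [  4.2 -44.7]
short [ 0.4332 -0.2022  0.107 ] [   0.2 -164.4]
panel [ 0.4197 -0.2404  0.124 ] [   1.5 -205. ]
guardR [ 0.4983 -0.0351  0.127 ] [ 0.1 14.8]
ribL [ 0.4895 -0.1802  0.02  ] [  44.7 -123.5]
ribR [ 0.4046 -0.1471  0.02  ] [ -46.5 -123.5]
div12 [ 0.4438 -0.1749  0.021 ] [ 1.000e-01 -1.352e+02]
div01 [ 0.4662 -0.1173  0.021 ] [  0.  -73.4]
div0 [ 0.4882 -0.0606  0.021 ] [ -0.  -12.6]
```

```bash
python3 - <<'E'
from h import *
plan([*w(-3.5,-103),.070],158.7,6)
E
```

```text
[np.float64(0.0006), np.float64(0.0006), np.float64(0.0238)] 0.01
[np.float64(0.0006), np.float64(0.0006), np.float64(0.0238)] 0.01
[np.float64(0.0006), np.float64(0.0006), np.float64(0.0238)] 0.01
[np.float64(0.0006), np.float64(0.0006), np.float64(0.0238)] 0.01
[np.float64(0.0006), np.float64(0.0006), np.float64(0.0238)] 0.01
[np.float64(0.0006), np.float64(0.0006), np.float64(0.0238)] 0.01
yaw 158.76 dy -0.06 tilt [-0.  0. -1.] d [  -2.     4.8 -142.9]
```

Request:
send_rows(rows=[{"gripper":0,"offset":[0.0018,0.0018,0.016],"rotation":[0,0,0]},{"gripper":0,"offset":[0.0018,0.0018,0.024],"rotation":[0,0,0]},{"gripper":0,"offset":[0,0,0.028],"rotation":[0,0,0]},{"gripper":0,"offset":[0,0,0.028],"rotation":[0,0,0]},{"gripper":0,"offset":[0,0,0.025],"rotation":[0,0,0]},{"gripper":0,"offset":[0,0,0.015],"rotation":[0,0,0]},{"gripper":0,"offset":[0,0,0.007],"rotation":[0,0,0]},{"gripper":1,"offset":[0,0,0],"rotation":[0,0,0]}])

```text
clock: 7.02
eef_pos: [0.4511, -0.1436, 0.0687]
tcp_rot: [-0.578, -3.085, 0.001]
contact_force: [0.2, -0.2, -0.4]
grip_width: 0.886
```

Request:
send_rows(rows=[{"gripper":1,"offset":[0,0,0],"rotation":[0,0,0]},{"gripper":1,"offset":[0,0,0],"rotation":[0,0,0]},{"gripper":1,"offset":[0,0,0],"rotation":[0,0,0]},{"gripper":1,"offset":[0,0,0],"rotation":[0,0,0]}], newtons=40)

```text
clock: 7.35
eef_pos: [0.453, -0.1445, 0.0718]
tcp_rot: [0.579, 3.085, 0.0]
contact_force: [-1.3, 0.4, 5.2]
grip_width: 0.499
```

```bash
python3 - <<'E'
from h import *
o=get_obs(); print(o["grip_width"]*85,rk(o["eef_pos"]))
# temp spot: rack(-105,-32) ; check
q=w(-105,-32); print(q,np.hypot(*q),"beans",np.hypot(-105+103,-32+119))
plan([*q,.14],158.7,8)
E
```

```text
42.395362963207404 [  -2.31072634 -103.54247782]
[ 0.38334838 -0.04057274] 0.38548946679723695 beans 87.02298546935747
[np.float64(0.0128), np.float64(0.009), np.float64(-0.0085)] 0.01
[np.float64(0.0128), np.float64(0.009), np.float64(-0.0085)] 0.01
[np.float64(0.0128), np.float64(0.009), np.float64(-0.0085)] 0.01
[np.float64(0.0128), np.float64(0.009), np.float64(-0.0085)] 0.01
[np.float64(0.0128), np.float64(0.0089), np.float64(-0.0085)] 0.01
[np.float64(0.0128), np.float64(0.0089), np.float64(-0.0085)] 0.01
[np.float64(0.0128), np.float64(0.0089), np.float64(-0.0085)] 0.01
[np.float64(0.0128), np.float64(0.0089), np.float64(-0.0085)] 0.01
yaw 158.75 dy -0.05 tilt [ 0.003 -0.    -1.   ] d [-69.7 104.   68.2]
```

Request:
send_rows(rows=[{"gripper":1,"offset":[0,0,-0.012],"rotation":[0,0,0]},{"gripper":1,"offset":[0,0,-0.022],"rotation":[0,0,0]},{"gripper":1,"offset":[0,0,-0.024],"rotation":[0,0,0]},{"gripper":1,"offset":[0.008,0.006,-0.012],"rotation":[0,0,0]},{"gripper":1,"offset":[0.017,0.012,0],"rotation":[0,0,0]},{"gripper":1,"offset":[0.02,0.015,0],"rotation":[0,0,0]},{"gripper":1,"offset":[0.02,0.015,0],"rotation":[0,0,0]},{"gripper":1,"offset":[0.018,0.012,0],"rotation":[0,0,0]}])

```text
clock: 8.02
eef_pos: [0.3955, -0.0575, 0.1404]
tcp_rot: [0.581, 3.087, 0.001]
contact_force: [0.6, 0.6, 0.7]
grip_width: 0.499
```

Request:
send_rows(rows=[{"gripper":1,"offset":[0.012,0.008,0],"rotation":[0,0,0]},{"gripper":1,"offset":[0.007,0.004,0.008],"rotation":[0,0,0]},{"gripper":1,"offset":[0,0,0.02],"rotation":[0,0,0]},{"gripper":1,"offset":[0,0,0.02],"rotation":[0,0,0]},{"gripper":1,"offset":[0,0,0.014],"rotation":[0,0,0]},{"gripper":1,"offset":[0,0,0],"rotation":[0,0,0]},{"gripper":1,"offset":[0,0,0],"rotation":[0,0,0]}])

```text
clock: 8.6
eef_pos: [0.3827, -0.0405, 0.0783]
tcp_rot: [-0.58, -3.087, 0.001]
contact_force: [-0.1, -0.0, -1.2]
grip_width: 0.499
```

```bash
python3 - <<'E'
from h import *
o=get_obs(); print(o["clock"],o["grip_width"]*85,o["eef_pos"],rk(o["eef_pos"]),o["contact_force"],o["moment"])
E
```

```text
8.6 42.37259573546459 [ 0.38268212 -0.04052056  0.07834952] [-105.6397045   -32.19340909] [-0.1063113  -0.03676448 -1.22589823] [-0.02928141 -0.05151003 -0.01878386]
```

Request:
send_rows(rows=[{"gripper":1,"offset":[0,0,0.007],"rotation":[0,0,0]},{"gripper":1,"offset":[0,0,0.005],"rotation":[0,0,0]},{"gripper":1,"offset":[0,0,0.003],"rotation":[0,0,0]},{"gripper":1,"offset":[0,0,0.001],"rotation":[0,0,0]},{"gripper":1,"offset":[0,0,0],"rotation":[0,0,0]}])

```text
clock: 9.02
eef_pos: [0.3829, -0.0404, 0.0621]
tcp_rot: [-0.58, -3.088, 0.0]
contact_force: [1.0, 0.0, -1.2]
grip_width: 0.494
```

Request:
send_rows(rows=[{"gripper":1,"offset":[0,0,0.001],"rotation":[0,0,0]},{"gripper":1,"offset":[0,0,0.001],"rotation":[0,0,0]},{"gripper":1,"offset":[0,0,0],"rotation":[0,0,0]}])

```text
clock: 9.27
eef_pos: [0.3835, -0.0404, 0.0617]
tcp_rot: [0.579, 3.087, -0.0]
contact_force: [-5.4, 0.8, 12.7]
grip_width: 0.496
```

Request:
send_rows(rows=[{"gripper":1,"offset":[0,0,-0.001],"rotation":[0,0,0]},{"gripper":0,"offset":[0,0,0],"rotation":[0,0,0]},{"gripper":0,"offset":[0,0,0],"rotation":[0,0,0]},{"gripper":0,"offset":[0,0,0],"rotation":[0,0,0]},{"gripper":0,"offset":[0,0,-0.02],"rotation":[0,0,0]},{"gripper":0,"offset":[0,0,-0.035],"rotation":[0,0,0]},{"gripper":0,"offset":[0,0,-0.035],"rotation":[0,0,0]},{"gripper":0,"offset":[0,0,-0.03],"rotation":[0,0,0]}])

```text
clock: 9.93
eef_pos: [0.383, -0.0405, 0.1833]
tcp_rot: [0.579, 3.087, -0.0]
contact_force: [1.5, -0.4, 0.4]
grip_width: 0.994
```

Request:
send_rows(rows=[{"gripper":0,"offset":[-0.015,-0.003,0],"rotation":[0,0,0]},{"gripper":0,"offset":[-0.028,-0.004,0],"rotation":[0,0,0]},{"gripper":0,"offset":[-0.03,-0.004,0],"rotation":[0,0,0]},{"gripper":0,"offset":[-0.025,-0.002,0],"rotation":[0,0,0]},{"gripper":0,"offset":[-0.012,0,0],"rotation":[0,0,0]},{"gripper":0,"offset":[0,0,0],"rotation":[0,0,0]}])

```text
clock: 10.43
eef_pos: [0.4823, -0.0933, 0.18]
tcp_rot: [-0.582, -3.086, 0.001]
contact_force: [-0.3, 0.0, -0.3]
grip_width: 0.994
```

```bash
python3 - <<'E'
from h import *
o=get_obs(); print(o["clock"],o["eef_pos"],rk(o["eef_pos"])); save("wrist","w4.png"); save("top","t4.png")
plan([*w(4,-44),.045],158.7,6)
a=np.hstack([cv2.resize(cv2.imread("pics/w4.png"),(480,360)),cv2.resize(cv2.imread("pics/t4.png")[200:400,250:500],(320,256)) if 0 else cv2.resize(cv2.imread("pics/t4.png")[200:420,260:455],(320,360))])
cv2.imwrite("pics/c4.png",a)
E
```

```text
10.4333 [ 0.48226436 -0.09332824  0.18000718] [  6.32264631 -45.22048179]
[np.float64(0.0), np.float64(0.0002), np.float64(0.0226)] -0.0
[np.float64(0.0), np.float64(0.0002), np.float64(0.0226)] -0.0
[np.float64(0.0), np.float64(0.0002), np.float64(0.0226)] -0.0
[np.float64(0.0), np.float64(0.0002), np.float64(0.0226)] -0.0
[np.float64(0.0), np.float64(0.0002), np.float64(0.0226)] -0.0
[np.float64(0.0), np.float64(0.0002), np.float64(0.0226)] -0.0
yaw 158.69 dy 0.01 tilt [-0.001  0.    -1.   ] d [ 1.000e-01  1.100e+00 -1.356e+02]
```

View pics/c4.png

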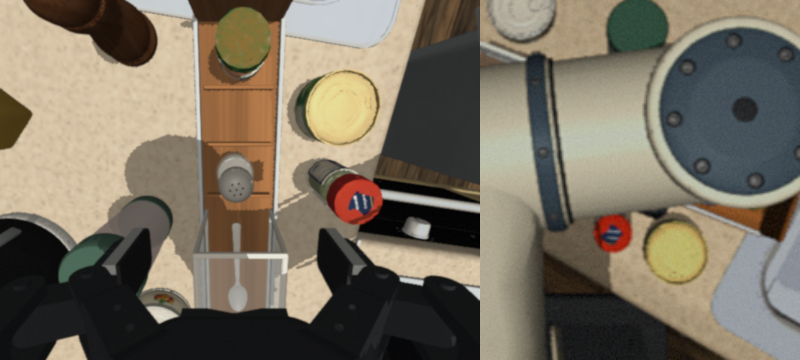

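Request:
send_rows(rows=[{"gripper":0,"offset":[0,0.001,0.018],"rotation":[0,0,0]},{"gripper":0,"offset":[0,0,0.028],"rotation":[0,0,0]},{"gripper":0,"offset":[0,0,0.03],"rotation":[0,0,0]},{"gripper":0,"offset":[0,0,0.03],"rotation":[0,0,0]},{"gripper":0,"offset":[0,0,0.02],"rotation":[0,0,0]},{"gripper":0,"offset":[0,0,0.01],"rotation":[0,0,0]},{"gripper":0,"offset":[0,0,0.004],"rotation":[0,0,0]},{"gripper":1,"offset":[0,0,0],"rotation":[0,0,0]}])

```text
clock: 11.2
eef_pos: [0.4801, -0.0911, 0.0409]
tcp_rot: [-0.579, -3.087, 0.0]
contact_force: [-0.5, -0.7, 0.3]
grip_width: 0.888
```

Request:
send_rows(rows=[{"gripper":1,"offset":[0,0,0],"rotation":[0,0,0]},{"gripper":1,"offset":[0,0,0],"rotation":[0,0,0]},{"gripper":1,"offset":[0,0,0],"rotation":[0,0,0]},{"gripper":1,"offset":[0,0,0],"rotation":[0,0,0]},{"gripper":1,"offset":[0,0,0],"rotation":[0,0,0]}], newtons=35)

```text
clock: 11.62
eef_pos: [0.4817, -0.0914, 0.0424]
tcp_rot: [0.579, 3.086, 0.001]
contact_force: [-2.0, 1.3, 6.1]
grip_width: 0.38
```

```bash
python3 - <<'E'
from h import *
o=get_obs(); print(o["grip_width"]*85,rk(o["eef_pos"]),o["eef_pos"],o["contact_force"])
plan([*w(0,-105),.09],158.7,1)
E
```

```text
32.32178571424456 [  5.14112205 -43.61637453] [ 0.48174624 -0.09140451  0.04239701] [-1.99479672  1.27015598  6.12233082]
[np.float64(0.0052), np.float64(-0.0614), np.float64(-0.0476)] 0.04
yaw 158.74 dy -0.04 tilt [ 0.002 -0.    -1.   ] d [-27.1 -55.3  47.6]
```

```bash
python3 - <<'E'
from h import *
o=get_obs(); print(o["grip_width"]*85);save("wrist","w5.png")
E
```

```text
32.32178571424456
```

View pics/w5.png

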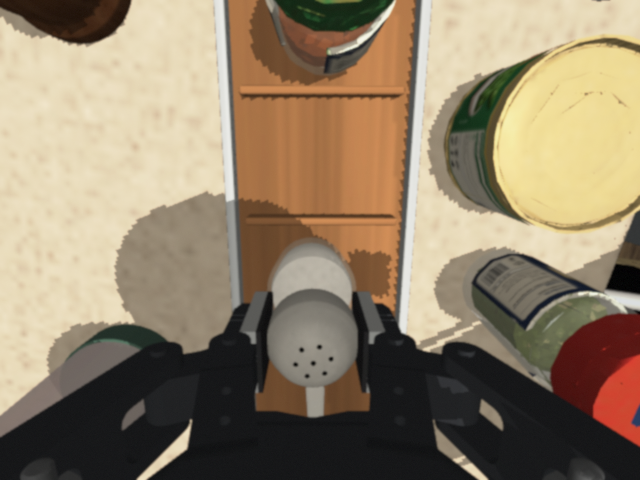

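Request:
send_rows(rows=[{"gripper":1,"offset":[0,0,-0.006],"rotation":[0,0,0]},{"gripper":1,"offset":[0,0,-0.014],"rotation":[0,0,0]},{"gripper":1,"offset":[0,0,-0.015],"rotation":[0,0,0]},{"gripper":1,"offset":[0,-0.006,-0.005],"rotation":[0,0,0]},{"gripper":1,"offset":[0.001,-0.015,0],"rotation":[0,0,0]},{"gripper":1,"offset":[0.002,-0.018,0],"rotation":[0,0,0]},{"gripper":1,"offset":[0.002,-0.015,0],"rotation":[0,0,0]},{"gripper":1,"offset":[0,-0.007,0],"rotation":[0,0,0]}])

```text
clock: 12.33
eef_pos: [0.453, -0.1477, 0.081]
tcp_rot: [-0.581, -3.087, -0.0]
contact_force: [0.3, 0.3, -1.1]
grip_width: 0.38
```

Request:
send_rows(rows=[{"gripper":1,"offset":[0,0,0],"rotation":[0,0,0]},{"gripper":1,"offset":[0,0,0],"rotation":[0,0,0]}])

```text
clock: 12.5
eef_pos: [0.4543, -0.1466, 0.0811]
tcp_rot: [0.581, 3.087, 0.0]
contact_force: [0.4, 0.7, -0.6]
grip_width: 0.377
```

```bash
python3 - <<'E'
from h import *
o=get_obs(); print(o["clock"],o["grip_width"]*85,rk(o["eef_pos"]),o["eef_pos"],o["contact_force"],o["moment"])
save("wrist","w6.png")
for r in search_frame("wrist","salt_shaker")[:2]: print(r["p"],np.array(r["box"])*[640,480,640,480])
E
```

```text
12.5 32.01201848687125 [  -0.35700043 -105.04188324] [ 0.45431079 -0.14663692  0.08113531] [ 0.42940359  0.74623005 -0.6273544 ] [ 0.08456368  0.00290933 -0.03315266]
0.67 [310.848 313.152  91.904 151.296]
```

View pics/w6.png

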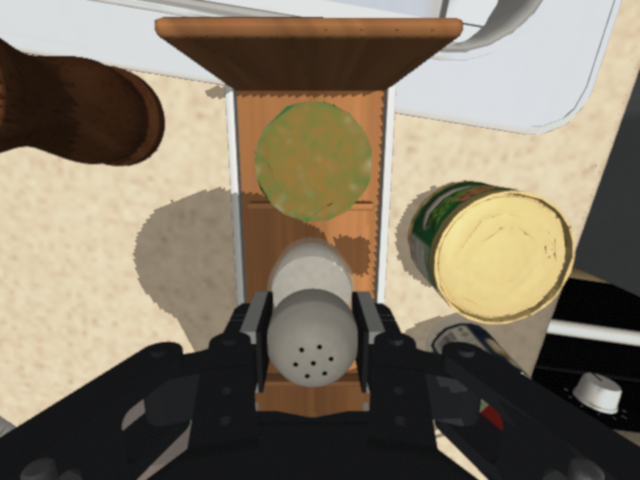

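Request:
send_rows(rows=[{"gripper":1,"offset":[0,0,0.01],"rotation":[0,0,0]},{"gripper":1,"offset":[0,0,0.013],"rotation":[0,0,0]},{"gripper":1,"offset":[0,0,0.009],"rotation":[0,0,0]},{"gripper":1,"offset":[0,0,0.004],"rotation":[0,0,0]},{"gripper":1,"offset":[0,0,0.002],"rotation":[0,0,0]},{"gripper":1,"offset":[0,0,0],"rotation":[0,0,0]}])

```text
clock: 13.1
eef_pos: [0.4544, -0.1463, 0.0431]
tcp_rot: [-0.579, -3.087, 0.0]
contact_force: [-0.8, -0.2, -0.7]
grip_width: 0.38
```

Request:
send_rows(rows=[{"gripper":1,"offset":[0,0,0.001],"rotation":[0,0,0]},{"gripper":1,"offset":[0,0,0],"rotation":[0,0,0]}])

```text
clock: 13.27
eef_pos: [0.4547, -0.1464, 0.0425]
tcp_rot: [0.579, 3.087, 0.0]
contact_force: [-0.6, 1.6, -0.3]
grip_width: 0.379
```

Request:
send_rows(rows=[{"gripper":1,"offset":[0,0,0.001],"rotation":[0,0,0]},{"gripper":1,"offset":[0,0,0],"rotation":[0,0,0]}])

```text
clock: 13.43
eef_pos: [0.4548, -0.1466, 0.0424]
tcp_rot: [0.579, 3.086, -0.0]
contact_force: [-1.8, 0.9, 5.2]
grip_width: 0.377
```

Request:
send_rows(rows=[{"gripper":0,"offset":[0,0,0],"rotation":[0,0,0]},{"gripper":0,"offset":[0,0,0],"rotation":[0,0,0]},{"gripper":0,"offset":[0,0,0],"rotation":[0,0,0]},{"gripper":0,"offset":[0,0,0],"rotation":[0,0,0]},{"gripper":0,"offset":[0,0,-0.025],"rotation":[0,0,0]},{"gripper":0,"offset":[0,0,-0.04],"rotation":[0,0,0]},{"gripper":0,"offset":[0,0,-0.04],"rotation":[0,0,0]},{"gripper":0,"offset":[0,0,-0.035],"rotation":[0,0,0]}])

```text
clock: 14.1
eef_pos: [0.4543, -0.1467, 0.1837]
tcp_rot: [0.579, 3.087, -0.001]
contact_force: [0.9, -0.1, -0.3]
grip_width: 1.003
```

Request:
send_rows(rows=[{"gripper":0,"offset":[0.01,0.008,0],"rotation":[0,0,0]},{"gripper":0,"offset":[0.02,0.015,0],"rotation":[0,0,0]},{"gripper":0,"offset":[0.025,0.018,0],"rotation":[0,0,0]},{"gripper":0,"offset":[0.025,0.018,0],"rotation":[0,0,0]},{"gripper":0,"offset":[0.015,0.008,0],"rotation":[0,0,0]},{"gripper":0,"offset":[0.01,0.006,0],"rotation":[0,0,0]},{"gripper":0,"offset":[0,0,0],"rotation":[0,0,0]}])

```text
clock: 14.68
eef_pos: [0.3819, -0.0392, 0.1814]
tcp_rot: [0.577, 3.088, 0.001]
contact_force: [0.2, -0.7, -0.6]
grip_width: 1.004
```

```bash
python3 - <<'E'
from h import *
o=get_obs(); print(o["clock"],rk(o["eef_pos"]),o["eef_pos"])
save("wrist","w7.png")
for t,z in (("tall_jar",.109),("salt_shaker",.1)):
  for r in search_frame("wrist",t)[:2]: print(t,r["p"],np.round(np.array(r["box"])*[640,480,640,480]))
plan([*w(-105.6,-32.2),.061],158.7,1)
E
```

```text
14.6833 [-106.84343285  -31.24265692] [ 0.38190598 -0.0391975   0.18144717]
tall_jar 0.66 [314. 239.  70.  84.]
salt_shaker 0.73 [168. 135.  81.  57.]
[np.float64(0.0005), np.float64(-0.0002), np.float64(0.1203)] 0.05
yaw 158.75 dy -0.05 tilt [ 0. -0. -1.] d [  -0.5   -0.  -120.3]
```

View pics/w7.png

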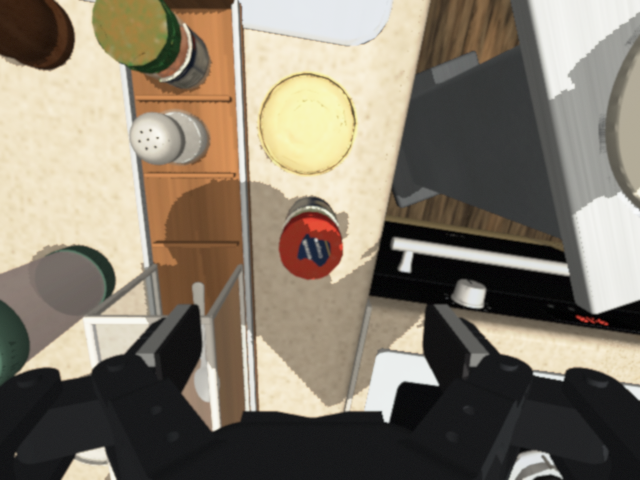

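Request:
send_rows(rows=[{"gripper":0,"offset":[0,0,0.015],"rotation":[0,0,0]},{"gripper":0,"offset":[0,0,0.025],"rotation":[0,0,0]},{"gripper":0,"offset":[0,0,0.028],"rotation":[0,0,0]},{"gripper":0,"offset":[0,0,0.025],"rotation":[0,0,0]},{"gripper":0,"offset":[0,0,0.015],"rotation":[0,0,0]},{"gripper":0,"offset":[0,0,0.01],"rotation":[0,0,0]},{"gripper":0,"offset":[0,0,0.002],"rotation":[0,0,0]},{"gripper":1,"offset":[0,0,0],"rotation":[0,0,0]}])

```text
clock: 15.5
eef_pos: [0.3828, -0.041, 0.0607]
tcp_rot: [-0.581, -3.086, 0.002]
contact_force: [0.1, -0.0, -0.4]
grip_width: 0.884
```

Request:
send_rows(rows=[{"gripper":1,"offset":[0,0,0],"rotation":[0,0,0]},{"gripper":1,"offset":[0,0,0],"rotation":[0,0,0]},{"gripper":1,"offset":[0,0,0],"rotation":[0,0,0]},{"gripper":1,"offset":[0,0,0],"rotation":[0,0,0]},{"gripper":1,"offset":[0,0,-0.012],"rotation":[0,0,0]},{"gripper":1,"offset":[0,0,-0.022],"rotation":[0,0,0]},{"gripper":1,"offset":[0,0,-0.024],"rotation":[0,0,0]},{"gripper":1,"offset":[0,0,-0.02],"rotation":[0,0,0]}], newtons=40)

```text
clock: 16.17
eef_pos: [0.3829, -0.0404, 0.1407]
tcp_rot: [0.579, 3.087, 0.0]
contact_force: [0.5, -0.6, -1.3]
grip_width: 0.495
```

```bash
python3 - <<'E'
from h import *
o=get_obs(); print(o["clock"],rk(o["eef_pos"]),o["eef_pos"],o["contact_force"],o["grip_width"]*85)
plan([*w(0,-43),.14],158.7,1)
E
```

```text
16.1667 [-105.44246052  -31.96238183] [ 0.38294981 -0.04037697  0.14069642] [ 0.52339647 -0.64470825 -1.32386443] 42.046537971795665
[np.float64(-0.1054), np.float64(-0.0111), np.float64(0.0007)] 0.04
yaw 158.74 dy -0.04 tilt [ 0.001  0.    -1.   ] d [ 94.2 -48.6  -0.7]
```

Request:
send_rows(rows=[{"gripper":1,"offset":[-0.01,-0.003,0],"rotation":[0,0,0]},{"gripper":1,"offset":[-0.02,-0.004,0],"rotation":[0,0,0]},{"gripper":1,"offset":[-0.025,-0.004,0],"rotation":[0,0,0]},{"gripper":1,"offset":[-0.025,0,0],"rotation":[0,0,0]},{"gripper":1,"offset":[-0.017,0,0],"rotation":[0,0,0]},{"gripper":1,"offset":[-0.0085,0,0.006],"rotation":[0,0,0]},{"gripper":1,"offset":[0,0,0.012],"rotation":[0,0,0]},{"gripper":1,"offset":[0,0,0.012],"rotation":[0,0,0]}])

```text
clock: 16.83
eef_pos: [0.4773, -0.089, 0.108]
tcp_rot: [-0.581, -3.087, -0.001]
contact_force: [0.5, -0.2, -2.4]
grip_width: 0.495
```

Request:
send_rows(rows=[{"gripper":1,"offset":[0,0,0.012],"rotation":[0,0,0]},{"gripper":1,"offset":[0,0,0.012],"rotation":[0,0,0]},{"gripper":1,"offset":[0,0,0.007],"rotation":[0,0,0]},{"gripper":1,"offset":[0,0,0.003],"rotation":[0,0,0]},{"gripper":1,"offset":[0,0,0.001],"rotation":[0,0,0]},{"gripper":1,"offset":[0,0,0],"rotation":[0,0,0]}])

```text
clock: 17.33
eef_pos: [0.4773, -0.0889, 0.0743]
tcp_rot: [0.58, 3.087, 0.0]
contact_force: [0.3, 0.2, -0.2]
grip_width: 0.497
```

```bash
python3 - <<'E'
from h import *
o=get_obs(); print(o["clock"],rk(o["eef_pos"]),o["eef_pos"],o["contact_force"],o["grip_width"]*85)
E
```

```text
17.3333 [  0.0832162  -42.85145331] [ 0.47731169 -0.08885455  0.07432732] [ 0.25121142  0.24916617 -0.22863658] 42.20761642470948
```

Request:
send_rows(rows=[{"gripper":1,"offset":[0,0,0.001],"rotation":[0,0,0]},{"gripper":1,"offset":[0,0,0.001],"rotation":[0,0,0]},{"gripper":1,"offset":[0,0,0],"rotation":[0,0,0]}])

```text
clock: 17.58
eef_pos: [0.4774, -0.0888, 0.0724]
tcp_rot: [0.58, 3.087, 0.0]
contact_force: [-0.4, 0.2, -0.9]
grip_width: 0.497
```

Request:
send_rows(rows=[{"gripper":1,"offset":[0,0,0.001],"rotation":[0,0,0]},{"gripper":1,"offset":[0,0,0.0005],"rotation":[0,0,0]},{"gripper":1,"offset":[0,0,0],"rotation":[0,0,0]}])

```text
clock: 17.83
eef_pos: [0.4776, -0.089, 0.0722]
tcp_rot: [0.579, 3.086, -0.0]
contact_force: [-3.9, 1.8, 9.4]
grip_width: 0.498
```

Request:
send_rows(rows=[{"gripper":0,"offset":[0,0,0],"rotation":[0,0,0]},{"gripper":0,"offset":[0,0,0],"rotation":[0,0,0]},{"gripper":0,"offset":[0,0,0],"rotation":[0,0,0]},{"gripper":0,"offset":[0,0,-0.02],"rotation":[0,0,0]},{"gripper":0,"offset":[0,0,-0.035],"rotation":[0,0,0]},{"gripper":0,"offset":[0,0,-0.04],"rotation":[0,0,0]},{"gripper":0,"offset":[0,0,-0.03],"rotation":[0,0,0]},{"gripper":0,"offset":[0,0,-0.02],"rotation":[0,0,0]}])

```text
clock: 18.5
eef_pos: [0.4785, -0.0892, 0.2194]
tcp_rot: [0.579, 3.083, 0.001]
contact_force: [0.4, -0.1, 0.8]
grip_width: 0.997
```

Request:
send_rows(rows=[{"gripper":0,"offset":[0,0,0],"rotation":[0,0,0]}])

```text
clock: 18.58
eef_pos: [0.4799, -0.0894, 0.2207]
tcp_rot: [0.578, 3.079, 0.001]
contact_force: [0.6, -0.8, 0.3]
grip_width: 1.0
```

```bash
python3 - <<'E'
from h import *
o=get_obs(); print(o["clock"],rk(o["eef_pos"]),o["eef_pos"])
save("wrist","w8.png")
for t,z in (("salt_shaker",.1),("tall_jar",.119),("short_jar",.107),("knob",.16)):
  for r in search_frame("wrist",t)[:1]: b=np.array(r["box"])*[640,480,640,480]; print(t,r["p"],b.round(),rk(ray("wrist",b[0],b[1],z)).round(1))
plan([*w(1,101.5),.215],158.7,1)
E
```

```text
18.5833 [  2.63451116 -42.39579451] [ 0.47985423 -0.08935678  0.22073528]
salt_shaker 0.69 [314. 151.  49.  52.] [  -1.1 -106.5]
tall_jar 0.55 [321. 229.  58.  74.] [ -6.7 -52.5]
short_jar 0.57 [319.  68.  66.  83.] [  -5.6 -161.6]
knob 0.8 [315. 339. 116. 153.] [-2.4 12.7]
[np.float64(-0.0017), np.float64(0.1446), np.float64(-0.0007)] 0.02
yaw 158.72 dy -0.02 tilt [-0.003 -0.    -1.   ] d [ 54.1 134.2   0.7]
```

View pics/w8.png

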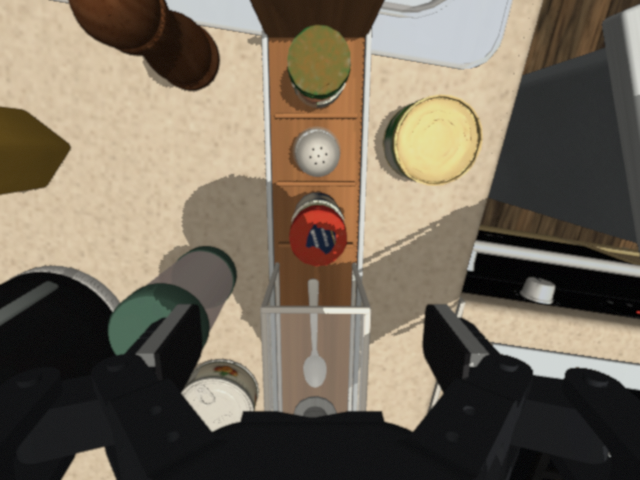

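Request:
send_rows(rows=[{"gripper":0,"offset":[0,0.012,0],"rotation":[0,0,0]},{"gripper":0,"offset":[0,0.025,0],"rotation":[0,0,0]},{"gripper":0,"offset":[0,0.03,0],"rotation":[0,0,0]},{"gripper":0,"offset":[0,0.03,0],"rotation":[0,0,0]},{"gripper":0,"offset":[0,0.025,0],"rotation":[0,0,0]},{"gripper":0,"offset":[0,0.015,0],"rotation":[0,0,0]},{"gripper":0,"offset":[0,0.0075,0],"rotation":[0,0,0]},{"gripper":0,"offset":[0,0,0.01],"rotation":[0,0,0]}])

```text
clock: 19.5
eef_pos: [0.5309, 0.047, 0.2064]
tcp_rot: [0.577, 3.086, 0.001]
contact_force: [1.1, -0.3, 1.2]
grip_width: 1.002
```

Request:
send_rows(rows=[{"gripper":0,"offset":[0,0,0.02],"rotation":[0,0,0]},{"gripper":0,"offset":[0,0,0.022],"rotation":[0,0,0]},{"gripper":0,"offset":[0,0,0.02],"rotation":[0,0,0]},{"gripper":0,"offset":[0,0,0.01],"rotation":[0,0,0]},{"gripper":0,"offset":[0,0,0],"rotation":[0,0,0]}])

```text
clock: 19.92
eef_pos: [0.5275, 0.0444, 0.1309]
tcp_rot: [-0.581, -3.082, 0.004]
contact_force: [-0.8, -0.2, -0.9]
grip_width: 1.001
```

```bash
python3 - <<'E'
from h import *
o=get_obs(); print(o["clock"],rk(o["eef_pos"]),o["eef_pos"],o["contact_force"])
E
```

```text
19.9167 [-1.55395731 99.57552685] [0.52752312 0.04443812 0.13086995] [-0.77165715 -0.18190119 -0.86505942]
```

Request:
send_rows(rows=[{"gripper":0,"offset":[-0.001,0.001,-0.003],"rotation":[0,0,0]},{"gripper":1,"offset":[0,0,0],"rotation":[0,0,0]},{"gripper":1,"offset":[0,0,0],"rotation":[0,0,0]},{"gripper":1,"offset":[0,0,0],"rotation":[0,0,0]},{"gripper":1,"offset":[0,0,0],"rotation":[0,0,0]},{"gripper":1,"offset":[0,0,0],"rotation":[0,0,0]},{"gripper":1,"offset":[0,0,0],"rotation":[0,0,0]}], newtons=40)

```text
clock: 20.5
eef_pos: [0.5311, 0.0464, 0.1369]
tcp_rot: [0.58, 3.087, 0.0]
contact_force: [-0.5, 0.2, 2.1]
grip_width: 0.142
```

Request:
send_rows(rows=[{"gripper":1,"offset":[0,-0.01,0],"rotation":[0,0,0]},{"gripper":1,"offset":[0,-0.02,0],"rotation":[0,0,0]},{"gripper":1,"offset":[0,-0.025,0],"rotation":[0,0,0]},{"gripper":1,"offset":[0,-0.025,0],"rotation":[0,0,0]},{"gripper":1,"offset":[0,-0.025,0],"rotation":[0,0,0]},{"gripper":1,"offset":[0,-0.025,0],"rotation":[0,0,0]},{"gripper":1,"offset":[0,-0.025,0],"rotation":[0,0,0]},{"gripper":1,"offset":[0,-0.02,0],"rotation":[0,0,0]}])

```text
clock: 21.17
eef_pos: [0.4663, -0.1184, 0.1368]
tcp_rot: [-0.58, -3.087, 0.0]
contact_force: [1.4, 0.9, -0.6]
grip_width: -0.003
```

Request:
send_rows(rows=[{"gripper":1,"offset":[0,-0.012,0],"rotation":[0,0,0]},{"gripper":1,"offset":[0,-0.008,0],"rotation":[0,0,0]},{"gripper":1,"offset":[0,-0.004,0],"rotation":[0,0,0]},{"gripper":1,"offset":[0,0,0],"rotation":[0,0,0]}])

```text
clock: 21.5
eef_pos: [0.4587, -0.1394, 0.1367]
tcp_rot: [0.581, 3.087, 0.0]
contact_force: [0.4, 0.4, 1.3]
grip_width: 0.002
```

```bash
python3 - <<'E'
from h import *
o=get_obs(); print(o["clock"],rk(o["eef_pos"]),o["eef_pos"],o["contact_force"],o["grip_width"])
E
```

```text
21.5 [  1.1220826  -96.65240943] [ 0.45873633 -0.1393578   0.13669491] [0.38042084 0.40958413 1.29739249] 0.0016437307841973606
```

Request:
send_rows(rows=[{"gripper":0,"offset":[0,0,-0.03],"rotation":[0,0,0]},{"gripper":0,"offset":[0,0,-0.04],"rotation":[0,0,0]},{"gripper":0,"offset":[0,0.02,-0.03],"rotation":[0,0,0]},{"gripper":0,"offset":[0,0.035,0],"rotation":[0,0,0]},{"gripper":0,"offset":[0,0.035,0],"rotation":[0,0,0]},{"gripper":0,"offset":[0,0.035,0],"rotation":[0,0,0]},{"gripper":0,"offset":[0,0.03,0],"rotation":[0,0,0]},{"gripper":0,"offset":[0,0.02,0],"rotation":[0,0,0]}])

```text
clock: 22.17
eef_pos: [0.523, 0.0276, 0.2363]
tcp_rot: [-0.576, -3.088, -0.001]
contact_force: [0.6, -0.2, -1.1]
grip_width: 0.997
```

Request:
send_rows(rows=[{"gripper":0,"offset":[0,0,0],"rotation":[0,0,0]},{"gripper":0,"offset":[0,0,0],"rotation":[0,0,0]}])

```text
clock: 22.33
eef_pos: [0.5225, 0.0259, 0.2361]
tcp_rot: [-0.575, -3.088, 0.001]
contact_force: [-0.4, 0.4, -0.3]
grip_width: 0.996
```

```bash
python3 - <<'E'
from h import *
o=get_obs(); print(o["clock"],rk(o["eef_pos"]),o["eef_pos"])
save("wrist","w9.png")
for t in ("knob","guard"):
  for r in search_frame("wrist",t)[:2]: b=np.array(r["box"])*[640,480,640,480]; print(t,r["p"],b.round())
E
```

```text
22.3333 [ 0.53091253 80.46184612] [0.52252251 0.02587274 0.23611972]
knob 0.56 [313. 255. 120. 240.]
guard 0.55 [313. 258. 117. 233.]
```

View pics/w9.png

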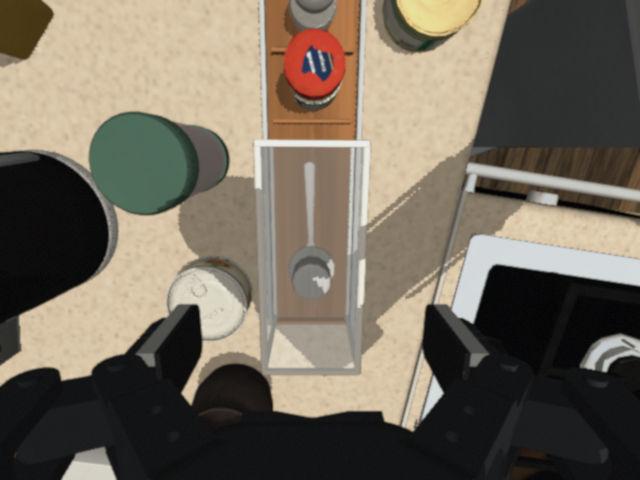

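```bash
python3 - <<'E'
from h import *
for n,u,v,z in [("knob",311,273,.16),("right",312,144,.127),("left",312,371,.127),("tall",314,64,.119)]:
    q=ray("wrist",u,v,z); print(n,q.round(4),rk(q).round(1))
plan([*w(1,111),.134],158.7,1)
E
```

```text
knob [0.5292 0.0398 0.16  ] [ 1.7 95.8]
right [ 0.4973 -0.0402  0.127 ] [1.  9.7]
left [0.5646 0.1326 0.127 ] [  1.  195.2]
tall [ 0.4764 -0.09    0.119 ] [ -0.4 -44.2]
[np.float64(-0.0001), np.float64(0.0326), np.float64(0.1028)] 0.03
yaw 158.73 dy -0.03 tilt [ 0. -0. -1.] d [  11.9   30.3 -102.8]
```

Request:
send_rows(rows=[{"gripper":0,"offset":[0,0.01,0.01],"rotation":[0,0,0]},{"gripper":0,"offset":[0,0.012,0.02],"rotation":[0,0,0]},{"gripper":0,"offset":[0,0,0.025],"rotation":[0,0,0]},{"gripper":0,"offset":[0,0,0.025],"rotation":[0,0,0]},{"gripper":0,"offset":[0,0,0.015],"rotation":[0,0,0]},{"gripper":0,"offset":[0,0,0.006],"rotation":[0,0,0]},{"gripper":0,"offset":[0,0,0],"rotation":[0,0,0]},{"gripper":0,"offset":[0,0,0],"rotation":[0,0,0]}])

```text
clock: 23.15
eef_pos: [0.5307, 0.0443, 0.1363]
tcp_rot: [0.58, 3.087, -0.0]
contact_force: [-0.0, 0.6, 0.0]
grip_width: 1.003
```

Request:
send_rows(rows=[{"gripper":0,"offset":[0,0,0],"rotation":[0,0,0]},{"gripper":0,"offset":[0,0,0],"rotation":[0,0,0]}])

```text
clock: 23.32
eef_pos: [0.5311, 0.0446, 0.137]
tcp_rot: [0.58, 3.085, 0.002]
contact_force: [-0.7, 0.3, -1.2]
grip_width: 1.002
```

```bash
python3 - <<'E'
from h import *
o=get_obs(); print(o["clock"],rk(o["eef_pos"]),o["eef_pos"],o["contact_force"],o["grip_width"])
E
```

```text
23.3167 [  1.72022481 101.06067403] [0.53111313 0.04463247 0.13703671] [-0.69053795  0.3379389  -1.2165908 ] 1.001556079600142
```

Still at 0.137, so I'll go 8 mm lower and then close.

Request:
send_rows(rows=[{"gripper":0,"offset":[0,0,0.005],"rotation":[0,0,0]},{"gripper":0,"offset":[0,0,0.0035],"rotation":[0,0,0]},{"gripper":0,"offset":[0,0,0],"rotation":[0,0,0]},{"gripper":1,"offset":[0,0,0],"rotation":[0,0,0]},{"gripper":1,"offset":[0,0,0],"rotation":[0,0,0]},{"gripper":1,"offset":[0,0,0],"rotation":[0,0,0]},{"gripper":1,"offset":[0,0,0],"rotation":[0,0,0]},{"gripper":1,"offset":[0,0,0],"rotation":[0,0,0]}], newtons=40)

```text
clock: 23.98
eef_pos: [0.5305, 0.0445, 0.1275]
tcp_rot: [0.58, 3.087, 0.0]
contact_force: [-1.8, -0.8, 11.1]
grip_width: 0.3
```

Request:
send_rows(rows=[{"gripper":1,"offset":[0,0,0],"rotation":[0,0,0]},{"gripper":1,"offset":[0,0,0],"rotation":[0,0,0]}])

```text
clock: 24.15
eef_pos: [0.5305, 0.0445, 0.1276]
tcp_rot: [0.58, 3.087, 0.0]
contact_force: [-0.3, -0.3, 2.9]
grip_width: 0.301
```

Request:
send_rows(rows=[{"gripper":1,"offset":[0,-0.008,0],"rotation":[0,0,0]},{"gripper":1,"offset":[0,-0.015,0],"rotation":[0,0,0]},{"gripper":1,"offset":[0,-0.015,0],"rotation":[0,0,0]},{"gripper":1,"offset":[0,-0.015,0],"rotation":[0,0,0]},{"gripper":1,"offset":[0,-0.015,0],"rotation":[0,0,0]},{"gripper":1,"offset":[0,-0.015,0],"rotation":[0,0,0]},{"gripper":1,"offset":[0,-0.015,0],"rotation":[0,0,0]},{"gripper":1,"offset":[0,-0.015,0],"rotation":[0,0,0]}])

```text
clock: 24.82
eef_pos: [0.4886, -0.0625, 0.1275]
tcp_rot: [0.581, 3.087, 0.0]
contact_force: [0.4, 0.7, 3.3]
grip_width: 0.306
```

Request:
send_rows(rows=[{"gripper":1,"offset":[0,-0.015,0],"rotation":[0,0,0]},{"gripper":1,"offset":[0,-0.018,0],"rotation":[0,0,0]},{"gripper":1,"offset":[0,-0.018,0],"rotation":[0,0,0]},{"gripper":1,"offset":[0,-0.015,0],"rotation":[0,0,0]},{"gripper":1,"offset":[0,-0.012,0],"rotation":[0,0,0]},{"gripper":1,"offset":[0,-0.007,0],"rotation":[0,0,0]},{"gripper":1,"offset":[0,-0.003,0],"rotation":[0,0,0]},{"gripper":1,"offset":[0,0,0],"rotation":[0,0,0]}])

```text
clock: 25.48
eef_pos: [0.4566, -0.1441, 0.1275]
tcp_rot: [-0.581, -3.087, 0.002]
contact_force: [-1.6, -0.5, 7.0]
grip_width: 0.302
```

```bash
python3 - <<'E'
from h import *
o=get_obs(); print(o["clock"],rk(o["eef_pos"]),o["eef_pos"],o["contact_force"],o["grip_width"])
E
```

```text
25.4833 [   0.88368637 -101.82460453] [ 0.45663541 -0.14409009  0.12750772] [-1.62862678 -0.47894401  7.02735137] 0.3017300480204691
```

Now small steps until I feel the stop.

Request:
send_rows(rows=[{"gripper":1,"offset":[0,-0.003,0],"rotation":[0,0,0]},{"gripper":1,"offset":[0,-0.002,0],"rotation":[0,0,0]},{"gripper":1,"offset":[0,-0.002,0],"rotation":[0,0,0]},{"gripper":1,"offset":[0,0,0],"rotation":[0,0,0]}])

```text
clock: 25.82
eef_pos: [0.4544, -0.1498, 0.1275]
tcp_rot: [-0.58, -3.087, 0.001]
contact_force: [-1.9, -0.2, 5.9]
grip_width: 0.3
```

Request:
send_rows(rows=[{"gripper":1,"offset":[0,-0.001,0],"rotation":[0,0,0]},{"gripper":1,"offset":[0,-0.001,0],"rotation":[0,0,0]},{"gripper":1,"offset":[0,0,0],"rotation":[0,0,0]}])

```text
clock: 26.07
eef_pos: [0.4538, -0.1514, 0.1275]
tcp_rot: [-0.58, -3.087, 0.001]
contact_force: [-1.6, 1.8, 7.1]
grip_width: 0.303
```

```bash
python3 - <<'E'
from h import *
o=get_obs(); print(o["clock"],rk(o["eef_pos"]),o["eef_pos"],o["contact_force"],o["grip_width"])
E
```

```text
26.0667 [   0.87822895 -109.71798347] [ 0.45376305 -0.1514423   0.12748347] [-1.55630663  1.83803979  7.06757282] 0.3029837435852078
```

Request:
send_rows(rows=[{"gripper":1,"offset":[0,-0.002,0],"rotation":[0,0,0]},{"gripper":1,"offset":[0,-0.001,0],"rotation":[0,0,0]},{"gripper":1,"offset":[0,0,0],"rotation":[0,0,0]}])

```text
clock: 26.32
eef_pos: [0.4536, -0.152, 0.1274]
tcp_rot: [0.58, 3.086, 0.006]
contact_force: [-0.2, 10.1, 6.9]
grip_width: 0.299
```

Request:
send_rows(rows=[{"gripper":1,"offset":[0,-0.002,0],"rotation":[0,0,0]},{"gripper":1,"offset":[0,-0.001,0],"rotation":[0,0,0]},{"gripper":1,"offset":[0,0,0],"rotation":[0,0,0]}])

```text
clock: 26.57
eef_pos: [0.4537, -0.152, 0.1274]
tcp_rot: [0.579, 3.085, 0.014]
contact_force: [1.1, 20.9, 9.4]
grip_width: 0.302
```

The force rose to 21 N and the tool stopped moving, so the guard is against its stop. I'll relieve the push, release and rise.

Request:
send_rows(rows=[{"gripper":1,"offset":[0,0.003,0],"rotation":[0,0,0]},{"gripper":1,"offset":[0,0.002,0],"rotation":[0,0,0]},{"gripper":0,"offset":[0,0,0],"rotation":[0,0,0]},{"gripper":0,"offset":[0,0,0],"rotation":[0,0,0]},{"gripper":0,"offset":[0,0,0],"rotation":[0,0,0]},{"gripper":0,"offset":[0,0,-0.02],"rotation":[0,0,0]},{"gripper":0,"offset":[0,0,-0.035],"rotation":[0,0,0]},{"gripper":0,"offset":[0,0,-0.035],"rotation":[0,0,0]}])

```text
clock: 27.23
eef_pos: [0.4523, -0.1523, 0.217]
tcp_rot: [-0.58, -3.084, 0.001]
contact_force: [1.2, -0.0, 0.1]
grip_width: 0.996
```

Request:
send_rows(rows=[{"gripper":0,"offset":[0,0,-0.02],"rotation":[0,0,0]},{"gripper":0,"offset":[0,0,-0.02],"rotation":[0,0,0]},{"gripper":0,"offset":[0,0,0],"rotation":[0,0,0]},{"gripper":0,"offset":[0,0,0],"rotation":[0,0,0]}])

```text
clock: 27.57
eef_pos: [0.454, -0.1523, 0.2576]
tcp_rot: [0.58, 3.086, 0.001]
contact_force: [-0.6, -0.3, -0.3]
grip_width: 1.0
```

```bash
python3 - <<'E'
from h import *
o=get_obs(); print(o["clock"],rk(o["eef_pos"]),o["eef_pos"],o["contact_force"],o["grip_width"])
save("wrist","w10.png")
E
```

```text
27.5667 [   1.42833318 -110.42042373] [ 0.45402041 -0.15229658  0.25762657] [-0.63795192 -0.26117849 -0.29171456] 0.9997790133920306
```

View pics/w10.png

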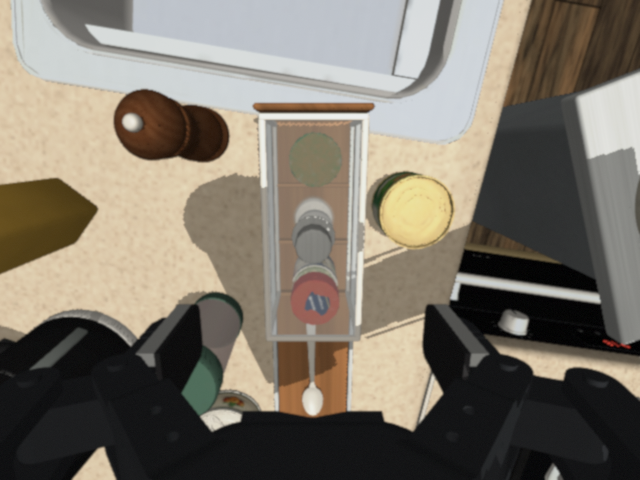

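The guard's right edge (row 115) meets the end panel (row 106). The tall jar is at (316,298), the salt shaker at (313,225) under the knob and the short jar at (315,158), all upright.

```bash
python3 -c "
from bench import *
print(finish_job())"
```

```text
the job is handed in; nothing more can be done
None
```

I swapped the salt shaker and the tall jar, slid the guard shut, and handed the job in at about 27.6 s of the 72 s allowed; no verdict was reported.

**What I did:** I slid the guard open by its knob and set the tall jar down on the front strip of worktop. The shaker then went into the middle bay and the tall jar into the left bay.

**Last checks:**
- **Guard:** it stopped moving and the force rose to about 21 N as I pushed it shut. The final wrist picture shows it against the end panel.
- **Jars:** the last picture, through the guard, shows the shaker, tall jar and short jar upright in their bays. From pictures before closing, the tall jar measured about 2 mm from its bay's middle. The shaker was released about 0.5 mm from its bay's middle.
- **Bystanders and robot:** nothing else looked moved where it was in view; the mug was out of frame in the last picture. The gripper was open and clear at hand-in.

**What went wrong or disagreed:**
- **First try at closing:** I gripped the knob too high, so the fingers slipped off. The guard barely moved, and a second grip about 9 mm lower worked.
- **Grip on the shaker:** the fingers closed to about 32 mm on its 44 mm body. It was held firmly and came down upright.
- **Network readings:** one reading of the tall jar in its new bay was about 10 mm off, because its box also took in the side of the jar. I used the lid centre read from the picture instead.

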